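Present a sign sample for inspection

ROBOT

A 6-joint arm with a two-finger parallel gripper is mounted at the origin on the work surface. World frame = base frame: x ahead of the robot, y to its left, z up, the work surface at z = 0. Lengths are in m, angles in rad, forces in N, time in s.
With the tool pointing down it reaches from about 0.25 to 0.775 m from the base axis. Payload 4 kg.
Tool frame: the origin (TCP) lies at the centre of the arm's flange, where the gripper is bolted on; the fingertips stand 199 mm ahead of it and the grasp point (between the pads) lies 180 mm ahead of it; z points along the fingers, y is the line along which they close (so a half turn about z gives the same grasp; the last joint's range is limited). The gripper opens to 94 mm and grips with 3 to 60 N. Pads are 16 mm wide; open, the fingers measure 119 mm over their backs; the gripper's body (75 mm by 177 mm) begins 78 mm behind the grasp point.
Start: joints at [1.104, 0.087, 1.371, -0, 1.684, -0.103], TCP at [0.196, 0.514, 0.405] pointing down, gripper open.
Joint ranges: [-3.1, 3.1], [-0.76, 2.03], [0.27, 2.55], [-1.08, 4.22], [0.17, 2.65], [-2.57, 2.57]. Speed limits (rad/s): [2.79, 2.79, 3.14, 3.14, 3.14, 3.14].

INTERFACE

Orientations are given as a unit quaternion [x, y, z, w].
In Python, from workcell import ctrl gives the robot as it stands.
- The arm moves only by the tool servo_tool, never from a script. Its argument "series" is a list of rows, each a list of 3 entries, a list of its own where there are three numbers: the shift along the tool's x, y, z as a fraction of full scale, then the turn, a rotation vector about the tool's x, y, z as a fraction of full scale, then the gripper's target within -1 to 1 (shut at 1, half-way at 0, fully open at -1). In form: [[[x, y, z], [rx, ry, rz], claw], ...]. A call has 1 to 8 rows; each row is the pose to reach, as a shift and turn from the pose commanded when the call began, along the tool's axes at that moment; what a row does not reach only later rows make up. Full scale, the value 1, is 0.4 m for a shift and 120 degrees for a turn. A row lasts 1/12 s, in which the tool goes at most 41.7 mm and 7.16 degrees, less where a joint would pass 70% of its speed; a pose out of reach is approached as far as the arm can. A call with a number of a shift or a turn outside -1 to 1 is refused whole. A call with a gripper value outside its range is refused whole. The fingers move at their own pace and stop on an object; "squeeze" is the grip in N (left out, the last holds). Time passes only in rows, so rows that repeat a pose let the fingers close. It gives the time, the measured TCP pose, the force, the opening and the grip force at its end, in the units of the state.
- ctrl.observe(): the state, without advancing time (a new reading comes with each control period).
- ctrl.get_image(name): name is "scene" or "top"; returns a dict with "img" (480x640x3 uint8, blue, green, red), "mtx" (3x3 intrinsics, pixels), "k1" (the pictures are not rectified: a ray, as slopes to the right and down, at radius r is drawn at 1 + k1 r^2 times it, then the intrinsics apply), "R" (3x3) and "t" (3): a world point X has camera coordinates R X + t. Camera axes: x right, y down, z forward; pixel columns grow to the right and rows downward; lengths in m; the calibration is good to about 2 mm. A picture is of the moment at which its call begins. There is no depth.
- ctrl.finish_job(): hands the job in; it is judged then, once.
Trained networks look in a picture, given as the dict that the camera call returned (one of the last four; its "shot" number tells which), for a name from the list of things; names that differ only in an ending like _2 or _b are one class to them, and where a whole thing is asked for, a point or a joint stands for the part that bears it (a point fixed in the world has none). Each returns a list of dicts, best first, with "p" (0 to 1); they miss things now and then, are a little off and sometimes report something else, mostly with a low value. They report only what shows in the picture. A call takes as long as a camera call. They do not tell look-alikes from the thing itself.
- ctrl.outline_of(picture, query): "region" (480x640 bool, what is visible of it) and "xy" ([column, row] in pixels, amid what is visible of it).
- ctrl.mark_of(picture, query): "xy" ([column, row] in pixels: a listed point, or the origin of a listed thing).
The state is a dict: "clock": time; "joints": joint angles; "joint_velocities": joint speeds; "joint_torque": joint torques, N m; "tcp_pos": TCP position; "ee_rot": TCP orientation; "force": force on the tool from outside, world axes, zero at the start; "torque": the same for the moment, N m; "finger_gap": opening from 0.0 (shut) to 1.0 (fully open); "finger_force": force on a finger pad.
Only numpy, scipy, OpenCV 4.12 (cv2) and the standard library are available. Lean on these libraries where they do the work, as an engineer would, in place of code of your own. Each camera call takes 0.05 s, during which the arm holds its last target. There are 200 camera calls.

TASK

Take the sign sample with the orange head band by its top edge and draw it straight up until it is clear of the rack, still upright. Then carry it over the black inspection mat and lean it back to about 45 degrees, so that its printed face looks up and its top edge stays level and uppermost, with the sample's middle over the middle of the mat and its bottom edge 10 cm or more above the bench. Finish holding it there, still, in the gripper: do not put it down, and leave the other two panels, the spray bottle and the tape roll where they are.

Things in the scene. Friction and masses are not known exactly. Their poses are not given: they have to be found in the camera images.
- sample: Sign sample: white foam board, 10 mm thick (x), 120 wide (y), 150 tall (z), 75 to 150 g; top 22 mm is an orange band all round, visible from above; orange disc printed on its +x face (the printed face), back plain. Origin: middle of bottom edge; x out of the printed face, z up the panel. Stands upright in a rack slot, bottom 10 mm and top 160 mm above the bench, print facing away from the robot.
- sample_center (a point): Centre of the orange-banded sample, 75 mm up its z from its origin. Panels stand loosely (2 mm play each side), one per rack slot in any order, their axes along those of the rack.
- rack: Fixed plywood rack left or right of the mat, 200 (x) by 146 (y) by 60 mm tall. Three slots along its y at x = -65, 0, +65 mm, each 14 mm wide, 128 long, 50 deep (floor 10 mm above the bench); 55 mm free between neighbouring panels. Origin: middle of its underside, on the bench; x away from the robot (turned up to 0.45 rad either way), z up.
- mat: Fixed black rubber inspection mat with a white border line, 220 by 220 mm, 3 mm thick, lying on the bench beside the rack. Origin: middle of the underside; z up.
- green_panel: Panel of the same size and axes as the sample, with a green head band and bar, in another slot. Leave it.
- blue_panel: Panel of the same size and axes as the sample, with a blue head band and squares, in another slot. Leave it.
- spray_bottle: Blue spray bottle with white head, 62 mm in diameter and 158 mm tall (head 62 mm long), standing beyond the gap between rack and mat. Origin: middle of its underside, z up. Leave it.
- tape_roll: Yellow roll of tape lying flat, 90 mm in diameter, 25 mm tall, at the far side of the bench. Origin: middle of its underside. Leave it.
Not all that is in view belongs to the job. There is more than one size of the rack; the one meant has the size given above.

How it is judged:
On the way:
1. the sample, gripped and still upright (within 17 degrees), is drawn up clear of the rack, above it (z of sample in the frame of rack above 0.065 m and angle between sample's own z axis and vertical below 0.3 rad and horizontal distance between sample_center and rack below 0.13 m and contact force between the fingers and sample above 1 N), for 0.1 s.
At the end, for the whole second after the job is handed in: The fingers alone hold the sample still: bottom edge over 85 mm above the bench, printed face 30 to 60 degrees from straight up, top edge uppermost and level within 17 degrees, centre within 50 mm of the mat's middle. Bystanders moved under 20 mm, panels and bottle upright within 14 degrees (contact force between the fingers and sample above 1 N and height (world z) of sample above 0.085 m and angle between sample's own x axis and vertical between 0.52 and 1.05 rad and angle between sample's own z axis and vertical below 1.1 rad and angle between sample's own y axis and vertical between 1.27 and 1.87 rad and horizontal distance between sample_center and mat below 0.05 m and linear speed of sample below 0.03 m/s and angular speed of sample below 0.2 rad/s and contact force between sample and rack below 0.1 N and contact force between sample and mat below 0.1 N and contact force between sample and green_panel below 0.1 N and contact force between sample and blue_panel below 0.1 N and contact force between sample and spray_bottle below 0.1 N and contact force between sample and tape_roll below 0.1 N and distance of each of green_panel, blue_panel, spray_bottle, tape_roll from where it was at the start of the episode below 0.02 m and angle between each of green_panel, blue_panel, spray_bottle's own z axis and vertical below 0.25 rad); the arm keeps its last pose, push and grip.
It fails at once if one of the other panels, the spray bottle or the tape roll is pushed 20 mm or more, or tipped (not (distance of each of green_panel, blue_panel, spray_bottle, tape_roll from where it was at the start of the episode below 0.02 m and angle between each of green_panel, blue_panel, spray_bottle's own z axis and vertical below 0.25 rad)).
It also fails if it takes over 40 s, if anything falls off the work surface, if the arm or the gripper's body presses on something with over 40 N, if the wrist force passes 120 N, or if a joint passes its speed limit or range.

## Working session

There is one attempt and no reset: what is moved stays moved. The work goes in short steps, Python scripts to look and compute and a tool call to move; the robot and the scene stay as the last step left them, time stands still between calls to the robot, and variables do not carry over. Pictures are saved under pics/ and viewed, at most 10 in all, crops included, and the job is handed in when it is done.

Besides the shell and the picture viewer there is one more tool, called after "Request:" as name([rows], argument=value, ...), one row to a line, values as JSON. servo_tool: Moves the arm, as the interface text tells. Shift numbers are shares of 0.4 m and turn numbers shares of 120 degrees, none past 1 either way. Its arguments: {"type":"object","properties":{"series":{"type":"array","items":{"type":"array"}},"squeeze":{"type":"number"}},"required":["series"]}

```bash
mkdir -p pics; python3 - <<'E'
from workcell import ctrl
import cv2,pickle
o=ctrl.observe();print({k:o[k] for k in('clock','tcp_pos','ee_rot','joints','finger_gap')})
for n in('scene','top'):
    p=ctrl.get_image(n);cv2.imwrite(f'pics/{n}0.png',p['img']);pickle.dump(p,open(f'{n}0.pkl','wb'))
    print(n,p['k1'],p['mtx'].tolist() if hasattr(p['mtx'],'tolist') else p['mtx'],p['R'],p['t'])
    for q in('sample','sample_center','rack','mat','green_panel','blue_panel','spray_bottle'):
        print(q,[(round(d['p'],2),[int(v) for v in d['xy']]) for d in ctrl.mark_of(p,q)][:3])
E
```

```text
{'clock': 0.0, 'tcp_pos': array([0.19565428, 0.51389039, 0.40351265]), 'ee_rot': array([ 1.80880989e-01,  9.83504365e-01, -1.06980689e-03, -2.95342213e-04]), 'joints': array([ 1.10390498e+00,  8.79330468e-02,  1.37226030e+00, -3.49535510e-05,
        1.68361869e+00, -1.03130736e-01]), 'finger_gap': 1.0037447247971072}
scene -0.04686929753742326 [[606.5054934894139, 0.0, 318.8271061162137], [0.0, 606.5054934894139, 239.8738060251969], [0.0, 0.0, 1.0]] [[ 0.95710294 -0.28919798 -0.01784637]
 [-0.23789004 -0.74914924 -0.61821012]
 [ 0.16541552  0.59593619 -0.78581025]] [-0.55068154  0.1978835   1.09608228]
sample [(0.96, [260, 219]), (0.35, [290, 214])]
sample_center [(0.61, [253, 192]), (0.27, [397, 234])]
rack [(0.87, [286, 216]), (0.85, [234, 157])]
mat [(0.91, [335, 347])]
green_panel [(0.57, [321, 213])]
blue_panel [(0.57, [287, 214])]
spray_bottle [(0.78, [398, 239])]
top -0.007783457418457702 [[518.4837987158928, 0.0, 317.3576075628628], [0.0, 518.4837987158928, 236.1007684155275], [0.0, 0.0, 1.0]] [[-0.01141098 -0.99985472 -0.01266246]
 [-0.9911417   0.01298541 -0.1321723 ]
 [ 0.13231753  0.01104208 -0.99114587]] [0.04762386 0.60759741 1.14452263]
sample [(0.66, [261, 287])]
sample_center [(0.66, [265, 285])]
rack [(0.9, [273, 257]), (0.72, [181, 290]), (0.47, [277, 233])]
mat [(0.75, [407, 260])]
green_panel [(0.72, [276, 230])]
blue_panel [(0.76, [269, 258])]
spray_bottle [(0.69, [320, 179])]
```

View pics/scene0.png

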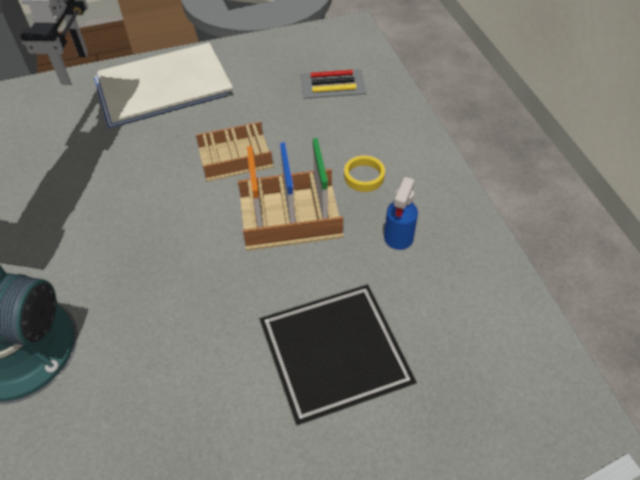

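View pics/top0.png

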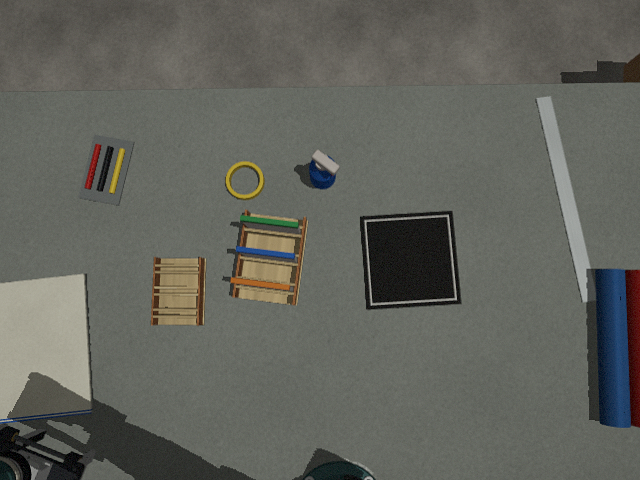

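The scene shows the 200×146 rack with orange, blue and green panels, at top (270,257) and scene (290,210). The mat is at top (410,260) and the bottle at top (322,170).

Things that could be taken for the sample or rack:
- **Orange-edged panel:** top (262,285), scene (252,170). This is my choice, in the slot nearest the robot.
- **Blue panel:** top (265,253).
- **Green panel:** top (268,221).
- **Small empty rack:** top (180,290), a decoy.

I'll fit poses to these and check them in a crop.

```bash
cat >h.py <<'E'
import numpy as np,cv2
from scipy.optimize import minimize
def proj(p,X):
    c=np.asarray(X)@p['R'].T+p['t'];s=c[:,:2]/c[:,2:]
    s=s*(1+p['k1']*(s**2).sum(1,keepdims=True))
    return s*p['mtx'][0][0]+np.array([p['mtx'][0][2],p['mtx'][1][2]])
def ray(p,uv,z):
    s0=(np.array(uv,float)-[p['mtx'][0][2],p['mtx'][1][2]])/p['mtx'][0][0];s=s0.copy()
    for _ in range(8): s=s0/(1+p['k1']*(s**2).sum())
    d=p['R'].T@np.array([s[0],s[1],1]);C=-p['R'].T@p['t']
    return C+d*(z-C[2])/d[2]
def box(x,y,a,lx,ly,z0,z1):
    c,s=np.cos(a),np.sin(a)
    return np.array([[x+c*u-s*v,y+s*u+c*v,z] for u in(-lx/2,lx/2) for v in(-ly/2,ly/2) for z in(z0,z1)])
def mask(p,X):
    m=np.zeros((480*4,640*4),np.uint8);cv2.fillConvexPoly(m,cv2.convexHull(np.round(proj(p,X)*4+1.5).astype(np.int32)),1)
    return cv2.resize(m.astype(np.float32),(640,480),interpolation=cv2.INTER_AREA)
def fit(ps,ms,x0,lx,ly,z0,z1):
    def f(v):
        t=0
        for p,m in zip(ps,ms):
            r=mask(p,box(*v,lx,ly,z0,z1));t+=np.abs(r-m).sum()/m.sum()
        return t
    S=np.vstack([x0,np.array(x0)+np.diag([.01,.01,.15])])
    r=minimize(f,x0,method='Nelder-Mead',options=dict(initial_simplex=S,xatol=1e-4,fatol=1e-4))
    return r.x,r.fun
def hue(p,lo,hi,s=120,v=60):
    h=cv2.cvtColor(p['img'],cv2.COLOR_BGR2HSV);m=cv2.inRange(h,(lo,s,v),(hi,255,255))
    return m
def near(m,xy,r=45):
    n,l,st,c=cv2.connectedComponentsWithStats(m)
    ok=[i for i in range(1,n) if np.hypot(*(c[i]-xy))<r]
    return (l==max(ok,key=lambda i:st[i,4])).astype(np.float32)
E
python3 - <<'E'
from h import *;import pickle
S,T=[pickle.load(open(f'{n}0.pkl','rb')) for n in('scene','top')]
print('cams',-S['R'].T@S['t'],-T['R'].T@T['t'])
for n,lo,hi,uT,uS in(('or',9,17,(262,285),(252,170)),('bl',105,120,(265,253),(286,168)),('gr',50,85,(268,221),(319,163))):
    mT,mS=near(hue(T,lo,hi,170),uT,20),near(hue(S,lo,hi,170),uS,20)
    x0=np.r_[ray(T,uT,.155)[:2],-.1]
    print(n,mT.sum(),mS.sum(),x0)
    for k,(p,m) in dict(both=([T,S],[mT,mS]),T=([T],[mT]),S=([S],[mS])).items(): print(k,*fit(p,m,x0,.01,.12,.138,.16))
r=[ray(T,u,.06) for u in((246,211),(308,217),(297,305),(231,296))]
print('rack',np.mean(r,0),[np.linalg.norm(r[i]-r[(i+1)%4]) for i in range(4)])
for p,c in((T,((360,213),(452,211),(460,303),(368,309))),(S,((261,321),(368,286),(414,381),(298,422)))):
    r=[ray(p,u,.003) for u in c];print('mat',np.mean(r,0),[round(np.linalg.norm(r[i]-r[(i+1)%4]),3) for i in range(4)])
print('bottle',ray(T,(322,172),.0),ray(T,(322,160),.158))
cv2.imwrite('pics/crop.png',np.hstack([cv2.resize(T['img'][195:315,210:330],(400,400),interpolation=2),cv2.resize(S['img'][130:250,230:350],(400,400),interpolation=2)]))
E
```

```text
cams [ 0.39282441 -0.66420681  0.97381861] [0.45131816 0.02708913 1.21529947]
or 314.0 271.0 [ 0.4936818   0.15301879 -0.1       ]
both [ 0.49531417  0.15767619 -0.1319965 ] 0.752105712890625
T [ 0.49725274  0.15755616 -0.14459074] 0.11325637251138687
S [ 0.49402982  0.16170085 -0.11959641] 0.276752769947052
bl 278.0 163.0 [ 0.55920888  0.14700947 -0.1       ]
both [ 0.5594855   0.14744638 -0.14734232] 1.3301242589950562
T [ 0.56106663  0.14827354 -0.13791374] 0.2605665326118469
S [ 0.55864465  0.15382341 -0.17710251] 0.8032975196838379Traceback (most recent call last):
  File "<stdin>", line 5, in <module>
  File "h.py", line 33, in near
    return (l==max(ok,key=lambda i:st[i,4])).astype(np.float32)
               ~~~^^^^^^^^^^^^^^^^^^^^^^^^^
ValueError: max() iterable argument is empty
```

```bash
python3 - <<'E'
from h import *;import pickle
S,T=[pickle.load(open(f'{n}0.pkl','rb')) for n in('scene','top')]
m=near(hue(T,40,90,90),(268,221),25); print('gr',m.sum(),*fit([T],[m],[.62,.14,-.14],.01,.12,.138,.16))
r=[ray(T,u,.06) for u in((246,211),(308,217),(297,305),(231,296))]
print('rack',np.mean(r,0),[np.linalg.norm(r[i]-r[(i+1)%4]) for i in range(4)])
for p,c in((T,((360,213),(452,211),(460,303),(368,309))),(S,((261,321),(368,286),(414,381),(298,422)))):
    r=[ray(p,u,.003) for u in c];print('mat',np.mean(r,0),[round(np.linalg.norm(r[i]-r[(i+1)%4]),3) for i in range(4)])
print('bottle',ray(T,(322,172),.05),ray(T,(325,161),.158))
cv2.imwrite('pics/crop.png',np.hstack([cv2.resize(T['img'][195:315,210:330],(400,400),interpolation=2),cv2.resize(S['img'][130:250,230:350],(400,400),interpolation=2)]))
E
```

```text
gr 317.0 [ 0.62651942  0.14091568 -0.13989364] 0.22062303125858307
rack [0.56022682 0.14538785 0.06      ] [np.float64(0.14134734115790043), np.float64(0.19858643680715626), np.float64(0.14800013019660996), np.float64(0.1937937486840795)]
mat [ 0.55756987 -0.17554025  0.003     ] [np.float64(0.218), np.float64(0.216), np.float64(0.213), np.float64(0.226)]
mat [ 0.5530198  -0.17520021  0.003     ] [np.float64(0.215), np.float64(0.209), np.float64(0.211), np.float64(0.207)]
bottle [0.75583517 0.02766637 0.05      ] [0.75119574 0.02102136 0.158     ]
```

View pics/crop.png

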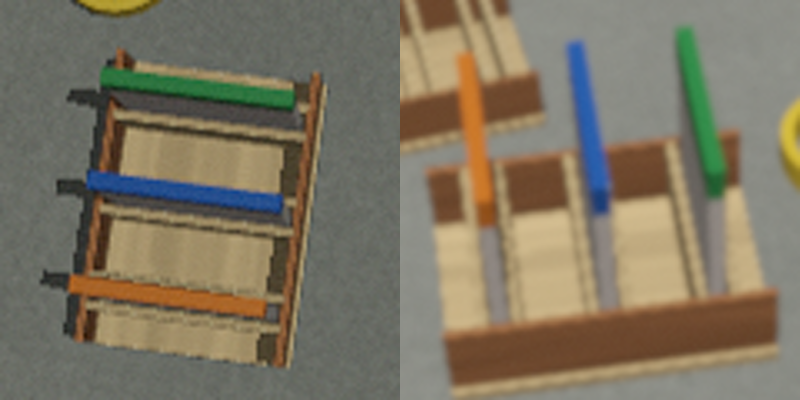

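The crop confirms it: the plain orange band is in the slot nearest the robot. The fitted spacing of 64 mm matches the rack's 65. I'll use sample (0.496, 0.158), yaw −0.14, and mat (0.555, −0.175).

```bash
cat >go.py <<'E'
import numpy as np
from scipy.spatial.transform import Rotation as Ro
from workcell import ctrl
def frame(head,lean=0):  # tool y = panel x (heading head), tool z = -panel z
    P=Ro.from_euler('z',head)*Ro.from_euler('y',-lean)
    px,py,pz=P.as_matrix().T
    return np.c_[np.cross(px,-pz),px,-pz],P
def rel(pos,head,lean=0):
    o=ctrl.observe();A=Ro.from_quat(o['ee_rot']);B=Ro.from_matrix(frame(head,lean)[0])
    print('shift',np.round(A.inv().apply(np.array(pos)-o['tcp_pos'])/.4,4),'turn',np.round((A.inv()*B).as_rotvec()/np.radians(120),4))
    print('tcp',o['tcp_pos'],'gap',o['finger_gap'],o['finger_force'],'F',o['force'],'q',np.round(o['joints'],3),o['clock'])
E
python3 -c "
from go import *
rel([.496,.158,.405],-.14)"
```

```text
shift [-1.0183e+00 -5.6460e-01 -7.0000e-04] turn [ 1.000e-04 -1.000e-04  6.431e-01]
tcp [0.19570588 0.51400735 0.40475855] gap 1.0003485400268124 0.0 F [-0.39354092  0.04605145 -0.07286717] q [ 1.104  0.087  1.371 -0.     1.684 -0.103] 0.8
```

Request:
servo_tool([
  [[-0.09, -0.05, 0], [0, 0, 0.058], 0.1],
  [[-0.18, -0.1, 0], [0, 0, 0.115], 0.1],
  [[-0.27, -0.15, 0], [0, 0, 0.17], 0.1],
  [[-0.36, -0.2, 0], [0, 0, 0.23], 0.1],
  [[-0.45, -0.25, 0], [0, 0, 0.29], 0.1],
  [[-0.54, -0.3, 0], [0, 0, 0.345], 0.1],
  [[-0.6, -0.33, 0], [0, 0, 0.4], 0.1],
  [[-0.65, -0.36, 0], [0, 0, 0.43], 0.1],
])

```text
clock: 1.47
tcp_pos: [0.3888, 0.2849, 0.4049]
ee_rot: [0.594, 0.805, 0.0, 0.0]
force: [-0.6, 0.1, 0.5]
finger_gap: 0.472
finger_force: 0.0
```

```bash
python3 -c "
from go import *
rel([.496,.158,.405],-.14)"
```

```text
shift [-3.823e-01  1.626e-01 -1.000e-04] turn [ 0.0004 -0.      0.2098]
tcp [0.38875443 0.28493478 0.40488716] gap 0.47234386055103955 0.0 F [-0.62525826  0.12204977  0.54523452] q [ 0.515 -0.065  1.524 -0.     1.682  0.215] 1.4667
```

Request:
servo_tool([
  [[-0.1, 0.04, 0], [0, 0, 0.055], 0.1],
  [[-0.2, 0.085, 0], [0, 0, 0.11], 0.1],
  [[-0.29, 0.12, 0], [0, 0, 0.165], 0.1],
  [[-0.35, 0.15, 0], [0, 0, 0.2], 0.1],
  [[-0.382, 0.1625, 0], [0, 0, 0.21], 0.1],
  [[-0.382, 0.1625, 0], [0, 0, 0.21], 0.1],
])

```text
clock: 1.97
tcp_pos: [0.4968, 0.159, 0.4042]
ee_rot: [0.754, 0.657, -0.0, -0.0]
force: [0.1, 0.1, 0.6]
finger_gap: 0.45
finger_force: 0.0
```

```bash
python3 - <<'E'
from go import *
from h import *
S=ctrl.get_image('scene');T=ctrl.get_image('top')
cv2.imwrite('pics/a.png',np.hstack([cv2.resize(T['img'][155:315,190:350],(400,400),interpolation=2),cv2.resize(S['img'][80:240,170:330],(400,400),interpolation=2)]))
rel([.496,.158,.325],-.14)
E
```

```text
shift [-0.0081  0.0034  0.1989] turn [-0.0006 -0.0004  0.0038]
tcp [0.49515161 0.16131067 0.40454882] gap 0.4485251961672572 0.0 F [-0.40533893  0.25387745 -0.71203155] q [2.060e-01 2.200e-02 1.439e+00 1.000e-03 1.681e+00 3.380e-01] 2.0667
```

View pics/a.png

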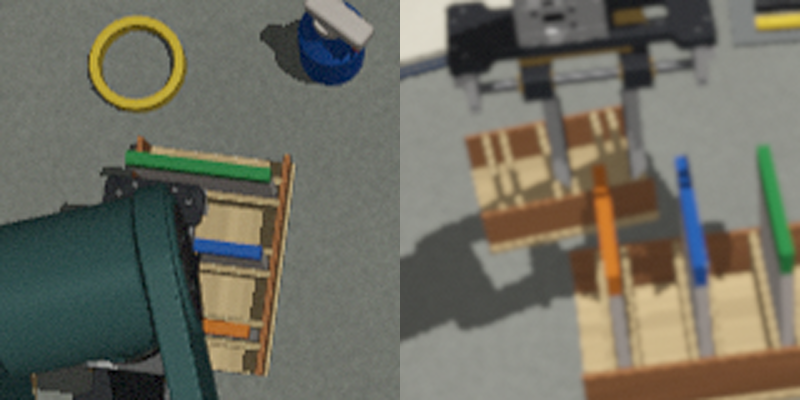

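The fingers straddle the orange band: tips at crop (562,180) and (638,175), with the band's end at (600,180) between them. Blue is well outside. Descending, then gripping.

Request:
servo_tool([
  [[-0.004, 0.002, 0.06], [0, 0, 0], 0.1],
  [[-0.006, 0.002, 0.11], [0, 0, 0], 0.1],
  [[-0.006, 0.002, 0.15], [0, 0, 0], 0.1],
  [[-0.006, 0.002, 0.18], [0, 0, 0], 0.1],
  [[-0.006, 0.002, 0.2], [0, 0, 0], 0.1],
  [[-0.006, 0.002, 0.2], [0, 0, 0], 0.1],
  [[-0.006, 0.002, 0.2], [0, 0, 0], 0.5],
  [[-0.006, 0.002, 0.2], [0, 0, 0], 0.6],
], squeeze=8)

```text
clock: 2.73
tcp_pos: [0.4961, 0.1588, 0.326]
ee_rot: [0.752, 0.659, 0.001, 0.0]
force: [-0.2, -0.8, 1.0]
finger_gap: 0.344
finger_force: 0.0
```

Request:
servo_tool([
  [[0, 0, 0], [0, 0, 0], 0.8],
  [[0, 0, 0], [0, 0, 0], 1],
  [[0, 0, 0], [0, 0, 0], 1],
  [[0, 0, 0], [0, 0, 0], 1],
  [[0, 0, 0], [0, 0, 0], 1],
], squeeze=8)

```text
clock: 3.15
tcp_pos: [0.4959, 0.1584, 0.3254]
ee_rot: [0.753, 0.658, 0.0, -0.0]
force: [-1.6, 0.2, 3.7]
finger_gap: 0.104
finger_force: 8.0
```

Request:
servo_tool([
  [[0, 0, 0], [0, 0, 0], 1],
  [[0, 0, 0], [0, 0, 0], 1],
  [[0, 0, -0.01], [0, 0, 0], 1],
  [[0, 0, -0.03], [0, 0, 0], 1],
  [[0, 0, -0.06], [0, 0, 0], 1],
  [[0, 0, -0.09], [0, 0, 0], 1],
  [[0, 0, -0.125], [0, 0, 0], 1],
  [[0, 0, -0.16], [0, 0, 0], 1],
], squeeze=25)

```text
clock: 3.82
tcp_pos: [0.4961, 0.1583, 0.3905]
ee_rot: [0.753, 0.658, 0.001, 0.0]
force: [0.7, -0.1, -0.7]
finger_gap: 0.105
finger_force: 25.0
```

Request:
servo_tool([
  [[0, 0, -0.03], [0, 0, 0], 1],
  [[0, 0, -0.06], [0, 0, 0], 1],
  [[0, 0, -0.09], [0, 0, 0], 1],
  [[0, 0, -0.115], [0, 0, 0], 1],
  [[0, 0, -0.13], [0, 0, 0], 1],
  [[0, 0, -0.13], [0, 0, 0], 1],
  [[0, 0, -0.13], [0, 0, 0], 1],
  [[0, 0, -0.13], [0, 0, 0], 1],
])

```text
clock: 4.48
tcp_pos: [0.496, 0.1583, 0.4398]
ee_rot: [0.753, 0.658, -0.001, -0.0]
force: [0.6, -0.1, -1.9]
finger_gap: 0.103
finger_force: 25.0
```

```bash
python3 - <<'E'
from go import *
from h import *
S=ctrl.get_image('scene');T=ctrl.get_image('top')
cv2.imwrite('pics/b.png',S['img'])
# over the mat upright, panel centre held under tool; heading radial
rel([.50,-.158,.445],-.306)
E
```

```text
shift [-0.7825  0.1152 -0.0132] turn [-0.0009  0.0004  0.0824]
tcp [0.49594997 0.1583388  0.43960678] gap 0.10319163374439425 24.99492645263672 F [0.68734283 0.46149786 0.23337321] q [0.2   0.018 1.375 0.    1.751 0.334] 4.5833
```

View pics/b.png

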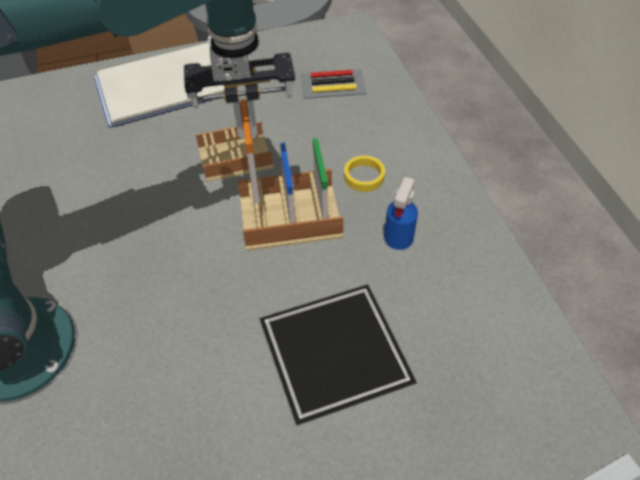

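The sample is up and upright in the gripper at (250,150), and the others haven't moved. Carrying it to the mat.

Request:
servo_tool([
  [[-0.02, 0.003, 0], [0, 0, 0.002], 1],
  [[-0.06, 0.009, 0], [0, 0, 0.006], 1],
  [[-0.12, 0.018, -0.01], [0, 0, 0.012], 1],
  [[-0.18, 0.027, -0.01], [0, 0, 0.02], 1],
  [[-0.24, 0.036, -0.01], [0, 0, 0.026], 1],
  [[-0.3, 0.045, -0.01], [0, 0, 0.032], 1],
  [[-0.36, 0.054, -0.01], [0, 0, 0.038], 1],
  [[-0.42, 0.063, -0.01], [0, 0, 0.044], 1],
])

```text
clock: 5.25
tcp_pos: [0.4983, -0.0131, 0.4443]
ee_rot: [0.783, 0.623, -0.0, -0.0]
force: [0.8, -0.5, -1.3]
finger_gap: 0.102
finger_force: 25.0
```

Request:
servo_tool([
  [[-0.06, 0.01, 0], [0, 0, 0.006], 1],
  [[-0.12, 0.02, 0], [0, 0, 0.012], 1],
  [[-0.18, 0.03, 0], [0, 0, 0.018], 1],
  [[-0.24, 0.04, 0], [0, 0, 0.024], 1],
  [[-0.29, 0.045, 0], [0, 0, 0.03], 1],
  [[-0.33, 0.05, 0], [0, 0, 0.035], 1],
  [[-0.35, 0.053, 0], [0, 0, 0.038], 1],
  [[-0.35, 0.053, 0], [0, 0, 0.038], 1],
])

```text
clock: 5.92
tcp_pos: [0.4876, -0.1544, 0.4441]
ee_rot: [0.807, 0.59, -0.0, -0.0]
force: [0.3, -0.3, -0.7]
finger_gap: 0.103
finger_force: 25.0
```

```bash
python3 - <<'E'
from go import *
c=np.array([.555,-.175,.213])
for l in(np.radians(22),np.radians(45)):
    R,P=frame(-.306,l);pos=c+P.apply([0,0,.24]);print(pos);rel(pos,-.306,l)
E
```

```text
[ 0.46927088 -0.14791622  0.43552413]
shift [ 0.0015 -0.0486  0.0215] turn [-0.1838  0.0004 -0.001 ]
tcp [ 0.48761906 -0.15438648  0.44410977] gap 0.10315304690699557 24.99480575323105 F [ 0.2638568  -0.26098887 -0.71168254] q [-0.417 -0.003  1.387 -0.     1.759 -0.109] 5.9167
[ 0.39317785 -0.12387671  0.38270563]
shift [ 0.0011 -0.248   0.1537] turn [-0.3755  0.0006 -0.0009]
tcp [ 0.48761906 -0.15438648  0.44410977] gap 0.10315304690699557 24.99480575323105 F [ 0.2638568  -0.26098887 -0.71168254] q [-0.417 -0.003  1.387 -0.     1.759 -0.109] 5.9167
```

Request:
servo_tool([
  [[0, -0.003, 0.001], [-0.012, 0, 0], 1],
  [[0, -0.01, 0.003], [-0.035, 0, 0], 1],
  [[0, -0.016, 0.006], [-0.06, 0, 0], 1],
  [[0, -0.022, 0.009], [-0.09, 0, 0], 1],
  [[0, -0.03, 0.013], [-0.12, 0, 0], 1],
  [[0, -0.037, 0.016], [-0.145, 0, 0], 1],
  [[0, -0.045, 0.02], [-0.17, 0, 0], 1],
  [[0, -0.0485, 0.0215], [-0.184, 0, 0], 1],
])

```text
clock: 6.58
tcp_pos: [0.4689, -0.1456, 0.4357]
ee_rot: [0.791, 0.581, 0.114, 0.155]
force: [0.3, -0.4, -0.6]
finger_gap: 0.105
finger_force: 25.0
```

```bash
python3 - <<'E'
from go import *
c=np.array([.555,-.175,.213])
for l in map(np.radians,(34,45)):
    R,P=frame(-.306,l);rel(c+P.apply([0,0,.24]),-.306,l)
E
```

```text
shift [-0.0049 -0.1226  0.0143] turn [-0.0987 -0.0009  0.0008]
tcp [ 0.46889965 -0.14563437  0.43574101] gap 0.10489319239322877 24.993697106838226 F [ 0.27400416 -0.40139106 -0.58941412] q [-0.432 -0.178  1.586  0.05   1.35  -0.13 ] 6.5833
shift [-0.0048 -0.2324  0.0485] turn [-0.1904 -0.001   0.0008]
tcp [ 0.46889965 -0.14563437  0.43574101] gap 0.10489319239322877 24.993697106838226 F [ 0.27400416 -0.40139106 -0.58941412] q [-0.432 -0.178  1.586  0.05   1.35  -0.13 ] 6.5833
```

Request:
servo_tool([
  [[0, -0.015, 0], [-0.015, 0, 0], 1],
  [[0, -0.045, 0.003], [-0.038, 0, 0], 1],
  [[0, -0.08, 0.008], [-0.065, 0, 0], 1],
  [[-0.003, -0.1226, 0.0143], [-0.0987, 0, 0], 1],
  [[-0.003, -0.155, 0.024], [-0.125, 0, 0], 1],
  [[-0.004, -0.19, 0.035], [-0.155, 0, 0], 1],
  [[-0.004, -0.22, 0.045], [-0.18, 0, 0], 1],
  [[-0.004, -0.232, 0.0485], [-0.19, 0, 0], 1],
])

```text
clock: 7.25
tcp_pos: [0.3925, -0.1233, 0.381]
ee_rot: [0.745, 0.547, 0.226, 0.307]
force: [0.6, 0.0, -1.7]
finger_gap: 0.109
finger_force: 25.0
```

Request:
servo_tool([
  [[0, 0, 0], [0, 0, 0], 1],
  [[0, 0, 0], [0, 0, 0], 1],
  [[0, 0, 0], [0, 0, 0], 1],
  [[0, 0, 0], [0, 0, 0], 1],
])

```text
clock: 7.58
tcp_pos: [0.3946, -0.1249, 0.3842]
ee_rot: [0.745, 0.547, 0.226, 0.308]
force: [-0.1, -0.8, -1.4]
finger_gap: 0.106
finger_force: 25.0
```

```bash
python3 - <<'E'
from go import *
from h import *
S=ctrl.get_image('scene');T=ctrl.get_image('top')
c=np.array([.555,-.175,.213]);R,P=frame(-.306,np.pi/4);rel(c+P.apply([0,0,.24]),-.306,np.pi/4)
cv2.imwrite('pics/c.png',np.hstack([cv2.resize(T['img'][150:350,300:500],(400,400),interpolation=2),cv2.resize(S['img'][200:440,200:440],(400,400),interpolation=2)]))
for p in(S,T):
  print([(round(d['p'],2),[int(v) for v in d['xy']]) for d in ctrl.mark_of(p,'sample_center')][:2],'expected',proj(p,[c]))
E
```

```text
shift [ 0.0015 -0.0047 -0.0007] turn [-0.0009 -0.0004  0.0003]
tcp [ 0.39446642 -0.12492137  0.3838356 ] gap 0.10278120102228136 24.9935182929039 F [-0.63555848  0.37908214 -0.97028911] q [-0.493 -0.473  1.965  0.172  0.882 -0.244] 7.6833
[(0.89, [335, 283])] expected [[336.90621653 283.07266859]]
[(0.61, [429, 246])] expected [[427.50861644 250.07213191]]
```

View pics/c.png

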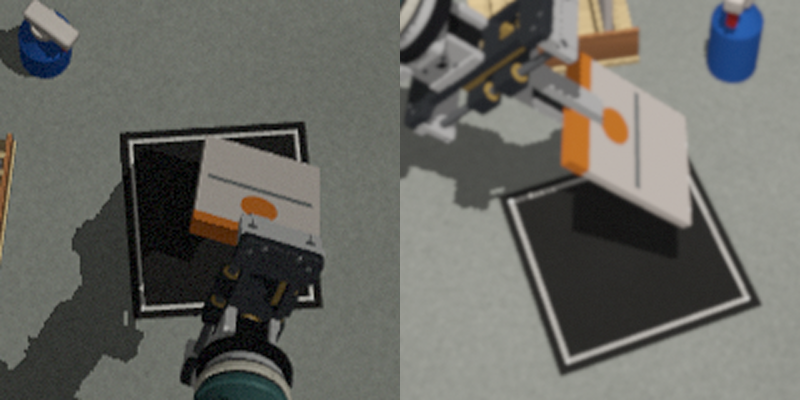

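The sample leans at 45° with its printed face up: disc at crop right (615,125), orange top edge uppermost. Its marked centre is within a few pixels of the expected point over the mat in both views. It's still and clear of everything, so I'm handing in.

```bash
python3 -c "
from workcell import ctrl
print(ctrl.finish_job())"
```

```text
the job is handed in; nothing more can be done
None
```

I handed the job in with the orange-banded sample held still over the mat's middle, leaning back about 45° with its print up and its bottom edge about 16 cm above the bench; the camera views showed no bystander disturbed, and the hand-in returned no verdict.

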